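# Clear the laboratory bench into holders and case

### The arm

A 6-joint arm with a two-finger parallel gripper is mounted at the origin on the work surface. World frame = base frame: x ahead of the robot, y to its left, z up, the work surface at z = 0. Lengths are in m, angles in degrees, forces in N, time in s.
With the tool pointing down it reaches from about 0.25 to 0.725 m from the base axis. Payload 9.7 kg.
Tool frame: the origin (TCP) lies on the centre line of the jaws, within the pads' length; the fingertips stand 22 mm ahead of it and the grasp point (between the pads) lies 3 mm ahead of it; z points along the fingers, y is the direction in which the jaws open and shut (so a half turn about z gives the same grasp; the last joint's range is limited). The gripper opens to 85 mm and grips with 20 to 120 N. Pads are 22 mm wide; open, the fingers measure 114 mm over their backs; the gripper's body (76 mm by 85 mm) begins 54 mm behind the grasp point. The pads swing forward as they close: fully open they stand 13 mm farther back than shut.
Start: joints at [75.172, 4.979, 10.078, 95.1, 0, 90], TCP at [0.141, 0.532, 0.253] pointing down, gripper open.
Joint ranges: [-179.16, 179.16], [-48.56, 103.87], [-65.8, 70.77], [-126.05, 130.52], [-82.76, 87.17], [-180, 180]. Speed limits (degrees/s): [127.2, 127.2, 147.25, 180, 180, 180].

### API

Orientations are given as [roll, pitch, yaw] about the fixed x, y, z axes, in that order (R = Rz(yaw) Ry(pitch) Rx(roll)).
In Python, from workcell import get_obs, camera, camera_params, job_done gives the robot as it stands.
- The arm moves only by the tool servo_tool, never from a script. Its argument "steps" is a list of rows, each an object of numbers: "x", "y", "z": the shift along the world's x, y, z in mm; "yaw": the turn about the world's z in degrees. A call has 1 to 12 rows; each row is the pose to reach, as a shift and turn from the pose measured when the call began; what a row does not reach only later rows make up. A row lasts 1/8 s, in which the tool goes at most 62.5 mm and 10.7 degrees, less where a joint would pass 70% of its speed; a pose out of reach is approached as far as the arm can. A call with a gripper value outside its range is refused whole. "grip" is the finger opening in mm, from 0 to 85.4, set as the call begins (left out, the last holds). The fingers move at their own pace and stop on an object; "grip_force" is the grip in N (left out, the last holds). Time passes only in rows, so rows that repeat a pose let the fingers close. It gives the time, the measured TCP pose, the force and the opening at its end, in the units of the state.
- get_obs(): the state, without advancing time (a new reading comes with each control period).
- camera(name): name is "side" or "top"; returns (picture, depth): 400x640x3 uint8, red, green, blue; 400x640 float32, m along the optical axis (not along the pixel's ray), 0 where there is no reading.
- camera_params(name): a dict with "intrinsics" (3x3 intrinsics, pixels), "D" ([k1, k2, p1, p2, k3] as OpenCV has them; the pictures are not rectified), "rvec" (rotation vector, rad) and "tvec" (3), from world to camera coordinates, as OpenCV has them. Camera axes: x right, y down, z forward; pixel columns grow to the right and rows downward; lengths in m; the calibration is good to about 2 mm. A picture is of the moment at which its call begins. camera_params takes no time and is no camera call.
- job_done(): hands the job in, once; it reports no verdict.
The state is a dict: "time": time; "q": joint angles; "qd": joint speeds; "joint_efforts": joint torques, N m; "ee_pos": TCP position; "tcp_rot": TCP orientation; "wrist_force": force on the tool from outside, world axes, zero at the start; "torque": the same for the moment, N m; "opening": finger opening in m.
Only numpy, scipy, OpenCV 4.12 (cv2) and the standard library are available. Lean on these libraries where they do the work, as an engineer would, in place of code of your own. Each camera call takes 0.05 s, during which the arm holds its last target.

### The job

Clear up the bench: stand the wide round jar in the holder with the large round recess, the slim round vial in the holder with the small round recess and the square bottle in the holder with the square recess, each upright and fully down in its recess. Open the hinged case, set the white tube block with the upright handle inside, standing flat, and shut the lid fully. Leave everything released and at rest.

Things in the scene. Friction and masses are not known exactly. Their poses are not given: they have to be found in the camera images.
- jar_mid (a point): Wide round jar, amber with a white cap of the same width: 56 mm diameter, 50 mm high, about 0.15 kg, loose, standing on the table. Point at its centre, 25 mm above its underside; z up along its axis.
- vial_mid (a point): Slim round vial, amber with a white cap of the same width: 28 mm diameter, 60 mm high, about 0.05 kg, loose, standing on the table. Point at its centre, 30 mm above its underside; z up along its axis.
- bottle_mid (a point): Square bottle: amber body 40 x 40 mm and 54 mm high, on it a round white cap 28 mm in diameter and 16 mm high (70 mm high in all), about 0.14 kg, loose, standing on the table. Point at its centre, 35 mm above its underside; x and y square to its sides, z up.
- block_mid (a point): White tube block, loose, about 0.09 kg: a base 64 mm (its x) by 40 mm (its y), 22 mm high, with two rows of dark holes, and on it a central upright handle plate 40 mm long (x), 12 mm thick (y), 28 mm high, so 50 mm high in all. Grip it across the handle's 12 mm. Point at its centre, 25 mm above the underside (3 mm above the foot of the handle); z up.
- holder_large: Fixed blue plastic block, 85 x 85 mm, 14 mm high, with a round recess in its top, 10 mm deep (recess floor, dark, 4 mm above the table); recess 68 mm in diameter (the largest). Origin: centre of the underside, below the recess centre; z up.
- holder_small: Fixed blue plastic block, 85 x 85 mm, 14 mm high, with a round recess in its top, 10 mm deep (recess floor, dark, 4 mm above the table); recess 40 mm in diameter (the smaller round one). Origin: centre of the underside, below the recess centre; z up.
- holder_square: Fixed blue plastic block, 85 x 85 mm, 14 mm high, with a square recess in its top, 10 mm deep (recess floor, dark, 4 mm above the table); recess 52 x 52 mm. Origin: centre of the underside, below the recess centre; z up; x and y along the sides of block and recess.
- case: Fixed grey open-topped case, 110 mm (its x) by 130 mm (its y), rim 65 mm high, walls and floor 4 to 5 mm thick. Origin: centre of the underside; -x is its front, which looks roughly towards the robot. The lid's hinge line runs along y at x = +55 mm, z = 65 mm (the far rim).
- lid (a joint): Angle of the case's lid (rad): 0 shut, growing as the front edge rises, up to 1.75 (just past upright); it may start slightly ajar. A stiff hinge: the lid stays at any angle; about 1 N at the tab moves it. The lid is a plate 110 x 130 mm, 6 mm thick, on the rim; its underside is level with the hinge line.
- lid_tab (a point): Grip point on the lid's tab: a flat tongue 24 mm wide (y) and 10 mm thick that runs on 42 mm beyond the lid's front edge, in the lid's plane. The point is in the middle of its width and thickness, 28 mm out from the front edge and 14 mm from the tab's end; 138 mm from the hinge line along the lid and 5 mm above the lid's underside. Its y is along the hinge, its -x out along the tab. It can be pinched across its 24 mm width, so that the lid turns between the fingers.
There are look-alikes about, which are no part of the job. Leave any blue or green look-alike of the part that bears bottle_mid alone.

How it is judged (in metres and radians):
At the end, for the whole second after the job is handed in: Jar, vial and bottle within 10 mm of their recess centres, within 4 mm of standing on the recess floor, tilt under 0.12 rad; block on the case floor (within 40 mm in x, 50 in y of its centre, below 38 mm, tilt under 0.15 rad); lid below 0.06 rad; all four under 20 mm/s (horizontal distance between jar_mid and holder_large below 0.01 m and z of jar_mid in the frame of holder_large between 0.025 and 0.033 m and angle between each of jar_mid, vial_mid, bottle_mid's own z axis and vertical below 0.12 rad and horizontal distance between vial_mid and holder_small below 0.01 m and z of vial_mid in the frame of holder_small between 0.03 and 0.038 m and horizontal distance between bottle_mid and holder_square below 0.01 m and z of bottle_mid in the frame of holder_square between 0.035 and 0.043 m and x of block_mid in the frame of case between -0.04 and 0.04 m and y of block_mid in the frame of case between -0.05 and 0.05 m and z of block_mid in the frame of case below 0.038 m and angle between block_mid's own z axis and vertical below 0.15 rad and value of joint lid below 0.06 rad and linear speed of each of jar, vial, bottle, block below 0.02 m/s); the robot touches nothing.
It also fails if it takes over 141 s, if anything falls off the work surface, if the arm or the gripper's body presses on something with over 40 N, if the wrist force passes 120 N, or if a joint passes its speed limit or range.

## Working session

There is one attempt and no reset: what is moved stays moved. The work goes in short steps, Python scripts to look and compute and a tool call to move; the robot and the scene stay as the last step left them, time stands still between calls to the robot, and variables do not carry over. Pictures are saved under pics/ and viewed, and the job is handed in when it is done.

Besides the shell and the picture viewer there is one more tool, called by a JSON object that holds its "api" and its "payload", one argument or row to a line. servo_tool: Moves the arm, as the interface text tells. Its arguments: {"type":"object","properties":{"steps":{"type":"array"},"grip":{"type":"number"},"grip_force":{"type":"number"}},"required":["steps"]}

```bash
mkdir -p pics; ls; cat > h.py <<'E'
import numpy as np, cv2
from workcell import *
def cam(n):
    p=camera_params(n); return np.array(p["intrinsics"],float).reshape(3,3),np.array(p["D"],float),cv2.Rodrigues(np.array(p["rvec"],float))[0],np.array(p["tvec"],float).reshape(3)
def ray(n,uv):
    K,D,R,t=cam(n); q=cv2.undistortPoints(np.array(uv,float).reshape(-1,1,2),K,D).reshape(-1,2)
    d=np.c_[q,np.ones(len(q))]@R; return -R.T@t,d   # d scaled so depth=1
def onplane(n,uv,z):
    o,d=ray(n,uv); return o+d*((z-o[2])/d[:,2])[:,None]
def cloud(n,dep):
    v,u=np.mgrid[0:400,0:640]; o,d=ray(n,np.c_[u.ravel(),v.ravel()]); P=o+d*dep.reshape(-1,1); P[dep.ravel()==0]=np.nan
    return P.reshape(400,640,3)
E
python3 - <<'E'
from h import *
o=get_obs(); print(o)
for n in("top","side"):
    im,d=camera(n); cv2.imwrite(f"pics/{n}0.png",im[:,:,::-1]); np.savez(f"{n}0.npz",im=im,d=d)
    print(n,cam(n),ray(n,[[320,200]]),(d==0).mean())
E
```

```text
pics
{'time': 0.0, 'q': array([ 7.51717498e+01,  5.01043494e+00,  1.00325232e+01,  9.51010679e+01,
       -2.95711118e-04,  9.00013182e+01]), 'qd': array([-0.02488426,  0.10014067, -0.01357027,  0.01346971, -0.03516226,
        0.04415608]), 'joint_efforts': array([-4.68901038e-03, -5.20394468e+01,  4.64800429e+01,  1.61675632e-02,
       -8.53669280e-05, -1.21850204e-05]), 'ee_pos': array([0.14070159, 0.53146766, 0.25257216]), 'tcp_rot': array([-1.79921020e+02,  2.97527953e-04,  1.65170432e+02]), 'wrist_force': array([-0.75902985,  0.05193906,  0.7298168 ]), 'torque': array([-0.00025511, -0.00850638, -0.00041163]), 'opening': 0.08550528399206689}
top (array([[437.82864226,   0.        , 318.67336011],
       [  0.        , 437.82864226, 199.46642465],
       [  0.        ,   0.        ,   1.        ]]), array([0.00556997, 0.        , 0.        , 0.        , 0.        ]), array([[-9.63082611e-03, -9.99953576e-01,  3.05579336e-04],
       [-9.91816882e-01,  9.51355316e-03, -1.27313648e-01],
       [ 1.27304830e-01, -1.52921435e-03, -9.91862461e-01]]), array([-0.001973  ,  0.55032224,  1.06279905])) (array([ 0.41050043, -0.00558318,  1.12421462]), array([[ 0.12606694, -0.00454752, -0.99201669]])) 0.003890625
side (array([[421.1539191 ,   0.        , 320.75235135],
       [  0.        , 421.1539191 , 197.05286272],
       [  0.        ,   0.        ,   1.        ]]), array([-0.09946413,  0.        ,  0.        ,  0.        ,  0.        ]), array([[-0.97531106, -0.22074009,  0.00649239],
       [-0.12494067,  0.52731518, -0.84043354],
       [ 0.18209384, -0.82049529, -0.54187574]]), array([0.55487304, 0.13514583, 0.96226673])) (array([0.38283617, 0.84075359, 0.63140763]), array([[ 0.18296184, -0.8164109 , -0.54776853]])) 0.0039453125
```

View pics/top0.png

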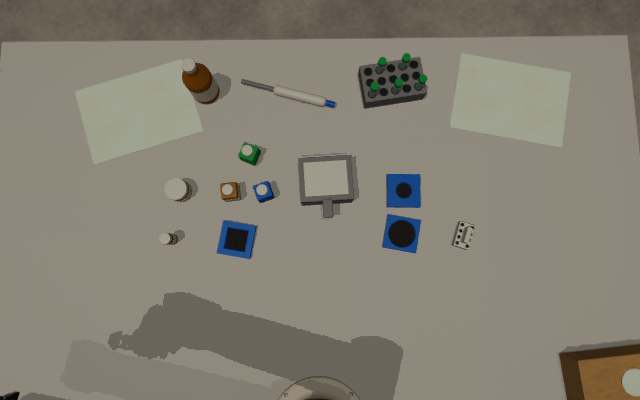

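View pics/side0.png

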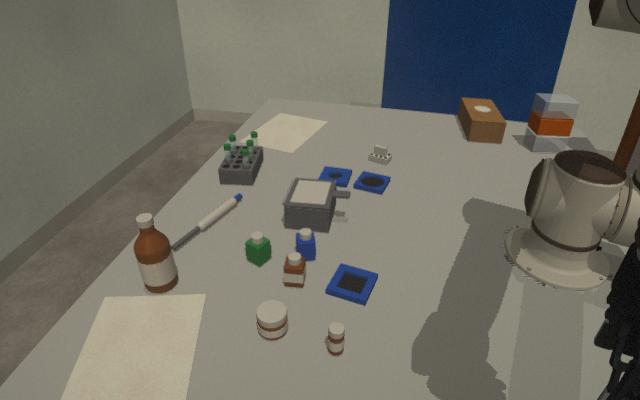

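The top view shows the amber bottle at (230,191) between green and blue look-alikes. The jar is at (178,190), the vial at (168,239) and the block at (463,235). The holders are square (237,239), small (403,190) and large (402,233). The case is at (326,180) with its tab at (327,208). Next I'll measure them.

```bash
python3 - <<'E'
from h import *
z=np.load("top0.npz"); im=z["im"]; s=np.load("side0.npz")
c=cv2.resize(im[130:265,145:345],None,fx=4,fy=4,interpolation=cv2.INTER_CUBIC); cv2.imwrite("pics/tz1.png",c[:,:,::-1])
c=cv2.resize(im[130:265,290:490],None,fx=4,fy=4,interpolation=cv2.INTER_CUBIC); cv2.imwrite("pics/tz2.png",c[:,:,::-1])
P=cloud("top",z["d"]); Q=cloud("side",s["d"])
for nm,C in(("top",P),("side",Q)):
  m=(C[...,2]>0.008)&(C[...,2]<0.2)&(C[...,0]>.2)&(C[...,0]<.8)&(abs(C[...,1])<.55)
  n,l,st,ce=cv2.connectedComponentsWithStats(m.astype(np.uint8))
  for i in range(1,n):
    if st[i,4]<40: continue
    k=l==i; X=C[k]; print(nm,st[i],"med",np.round(np.median(X,0),3),"min",np.round(np.percentile(X,2,0),3),"max",np.round(np.percentile(X,98,0),3),im[k].mean(0).round() if nm=="top" else s["im"][k].mean(0).round())
E
```

```text
top [364 101  10   8  40] med [ 0.799 -0.136  0.03 ] min [ 0.796 -0.147  0.009] max [ 0.8   -0.128  0.048] [45. 42. 40.]
top [238 142  23  23 340] med [0.665 0.165 0.053] min [0.647 0.146 0.014] max [0.691 0.192 0.072] [ 63. 104.  64.]
top [ 298  153   56   65 2741] med [ 0.593 -0.025  0.072] min [ 0.514 -0.086  0.036] max [0.657 0.038 0.079] [127. 123. 112.]
top [387 174  34  33 913] med [ 0.575 -0.224  0.013] min [ 0.534 -0.265  0.009] max [ 0.617 -0.183  0.018] [ 23.  67. 128.]
top [164 178  27  24 498] med [0.578 0.344 0.049] min [0.553 0.322 0.014] max [0.603 0.373 0.053] [139. 134. 119.]
top [253 181  22  22 313] med [0.568 0.13  0.054] min [0.548 0.109 0.016] max [0.593 0.153 0.072] [ 70.  89. 117.]
top [220 182  21  19 338] med [0.569 0.211 0.053] min [0.553 0.195 0.014] max [0.593 0.234 0.072] [117.  93.  66.]
top [382 214  39  39 589] med [ 0.465 -0.216  0.013] min [ 0.42  -0.261  0.009] max [ 0.509 -0.171  0.018] [ 26.  68. 125.]
top [216 220  40  39 729] med [0.454 0.204 0.013] min [0.411 0.16  0.009] max [0.498 0.247 0.018] [ 34.  75. 132.]
top [452 221  23  29 442] med 
[... 345 characters left out ...]
 167   70  119 4007] med [0.579 0.04  0.056] min [ 0.529 -0.247  0.01 ] max [0.652 0.239 0.078] [97. 95. 94.]
side [353 171  38  22 323] med [ 0.465 -0.206  0.013] min [ 0.421 -0.257  0.008] max [ 0.512 -0.165  0.016] [ 46.  65. 110.]
side [245 231  26  34 643] med [0.666 0.182 0.045] min [0.649 0.159 0.01 ] max [0.696 0.195 0.073] [69. 96. 64.]
side [325 263  53  41 950] med [0.456 0.211 0.015] min [0.412 0.162 0.009] max [0.501 0.253 0.018] [ 46.  67. 116.]
side [ 256  300   32   39 1039] med [0.577 0.364 0.05 ] min [0.554 0.329 0.01 ] max [0.605 0.379 0.053] [141. 132. 114.]
side [328 321  17  33 478] med [0.458 0.38  0.05 ] min [0.445 0.36  0.011] max [0.472 0.385 0.063] [129. 118. 102.]
```

```bash
ls pics
```

```text
side0.png
top0.png
tz1.png
tz2.png
```

View pics/tz1.png

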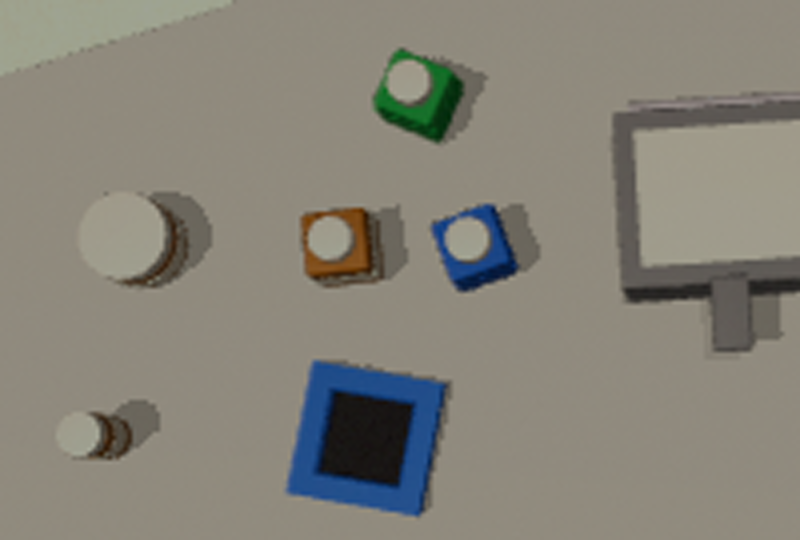

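View pics/tz2.png

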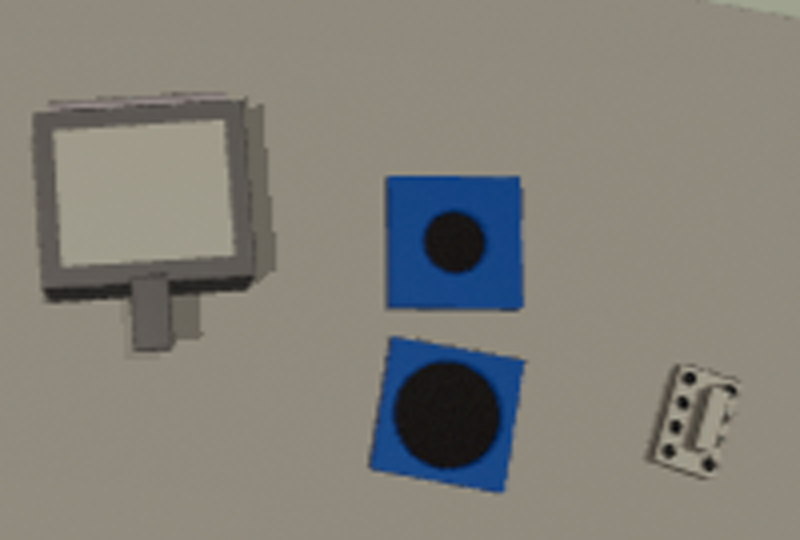

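The crops show the amber bottle's top face, the square holder turned by about 10°, the tab pointing at the robot, and the block with its handle. Now the centres and yaws by plane casting in both views.

```bash
cat > m.py <<'E'
from h import *
def comps(name,z0,z1,sel,f0="0",minA=25,box=None,plane=None):
    z=np.load(f"{name}{f0}.npz"); C=cloud(name,z["d"]); im=z["im"].astype(int)
    m=(C[...,2]>z0)&(C[...,2]<z1)&sel(im)
    if box is not None: m&=(C[...,0]>box[0])&(C[...,0]<box[1])&(C[...,1]>box[2])&(C[...,1]<box[3])
    m=m.astype(np.uint8); n,l,st,ce=cv2.connectedComponentsWithStats(m)
    for i in range(1,n):
        if st[i,4]<minA: continue
        k=(l==i).astype(np.uint8); zm=np.median(C[l==i][:,2])
        co=max(cv2.findContours(k,cv2.RETR_EXTERNAL,cv2.CHAIN_APPROX_NONE)[0],key=cv2.contourArea)
        W=onplane(name,co.reshape(-1,2),plane or zm)[:,:2]
        (cc,wh,a)=cv2.minAreaRect((W*1000).astype(np.float32)); ci=cv2.minEnclosingCircle((W*1000).astype(np.float32))
        A=onplane(name,np.argwhere(l==i)[:,::-1],plane or zm).mean(0)
        print(name,"px",ce[i].round(),st[i,4],"z%.4f"%zm,"rect",np.round(cc,1),np.round(wh,1),"a%.1f"%a,"circ",np.round(ci[0],1),"r%.1f"%ci[1],"cen",np.round(A[:2]*1000,1))
E
python3 - <<'E'
from m import *
white=lambda i:(i.min(2)>90)&(i.max(2)-i.min(2)<45)
amber=lambda i:(i[...,0]>i[...,2]*1.7)&(i[...,0]>60)
blue=lambda i:(i[...,2]>i[...,0]*2)&(i[...,2]>60)
dark=lambda i:(i.max(2)<50)
any_=lambda i:i.max(2)>-1
b=(.4,.72,-.45,.45)
for n in("top","side"):
    print("--caps");comps(n,.045,.08,white,box=(.4,.64,.18,.45))
    print("--amber top");comps(n,.047,.06,amber,box=(.5,.64,.18,.25),plane=.054)
    print("--holders");comps(n,.009,.02,blue,box=b,minA=150,plane=.014)
    print("--recess");comps(n,-.003,.012,dark,box=b,minA=60,plane=.004)
    print("--block base");comps(n,.015,.028,any_,box=(.4,.5,-.41,-.33),plane=.022)
    print("--block handle");comps(n,.04,.06,any_,box=(.4,.5,-.42,-.33),minA=10,plane=.05)
    print("--lid/tab");comps(n,.06,.1,any_,box=(.47,.66,-.12,.07),minA=10)
    print("--tab");comps(n,.06,.1,any_,box=(.47,.53,-.12,.07),minA=10)
z=np.load("top0.npz");C=cloud("top",z["d"])
for v in range(150,222,4): print(v,np.round(C[v,327],4))
E
```

```text
--caps
top px [175. 189.] 376 z0.0494 rect [579.4 348.9] [52.2 53.7] a45.9 circ [579.5 349.1] r27.5 cen [579.3 349. ]
top px [227. 189.] 96 z0.0692 rect [573.8 215.8] [24.6 23.9] a44.9 circ [573.6 215.9] r13.3 cen [573.6 215.8]
top px [164. 238.] 100 z0.0592 rect [456.6 368.5] [24.5 24.2] a2.0 circ [456.7 368.4] r13.8 cen [456.5 368.4]
--amber top
top px [229. 191.] 140 z0.0530 rect [573.3 215.6] [38.9 39.4] a6.4 circ [573.6 215.3] r26.1 cen [571.5 213.3]
--holders
top px [403. 190.] 886 z0.0135 rect [ 575.6 -224. ] [84.3 82.9] a89.4 circ [ 575.5 -223.9] r59.0 cen [ 575.1 -223.5]
top px [402. 233.] 553 z0.0136 rect [ 464.9 -215.8] [84.9 84.6] a79.1 circ [ 465.7 -215.9] r58.3 cen [ 464.8 -216.1]
top px [236. 239.] 671 z0.0132 rect [454.3 202.4] [84.7 84. ] a79.6 circ [454.4 201.7] r58.0 cen [453.8 202.3]
--recess
top px [403. 190.] 165 z0.0041 rect [ 576.6 -226.2] [35.6 35.4] a62.3 circ [ 576.8 -225.9] r18.8 cen [ 576.9 -226.3]
top px [401. 233.] 524 z0.0041 rect [ 464.7 -218. ] [64.  63.7] a89.5 circ [ 465.2 -217.7] r33.1 cen [ 465.1 -217.8]
top px [236. 239.] 406 z0.0041 rect [454.3
[... 1973 characters left out ...]
.3 circ [593. -14.] r90.9 cen [592.9  -9.3]
--tab
side px [344. 195.] 86 z0.0782 rect [517.  -21.1] [27.2 32.9] a10.8 circ [516.7 -19.1] r19.7 cen [516.6 -20.1]
150 [ 0.6853 -0.0304  0.0012]
154 [ 0.6591 -0.0288  0.0671]
158 [ 0.6486 -0.0287  0.0686]
162 [ 0.6375 -0.0285  0.0737]
166 [ 0.6279 -0.0284  0.0719]
170 [ 0.6179 -0.0282  0.0723]
174 [ 0.6077 -0.0281  0.0736]
178 [ 0.5979 -0.028   0.073 ]
182 [ 0.5884 -0.0279  0.0711]
186 [ 0.5783 -0.0278  0.0722]
190 [ 0.5683 -0.0276  0.0737]
194 [ 0.5587 -0.0275  0.0725]
198 [ 0.5491 -0.0275  0.0704]
202 [ 0.5383 -0.0272  0.0793]
206 [ 0.5286 -0.027   0.079 ]
210 [ 0.5192 -0.027   0.0767]
214 [ 0.5096 -0.0269  0.0763]
218 [ 0.5066 -0.0283 -0.0016]
```

All measured values fit the stated sizes: recess diameters, 130 mm lid, cap heights of 50, 60 and 70 mm, and the tab about 138 mm from the hinge. Starting with the jar at (580, 349.5).

{"api": "servo_tool", "payload": {
  "steps": [
    {"x": 50, "y": -20, "z": 0},
    {"x": 100, "y": -42, "z": -20},
    {"x": 150, "y": -62, "z": -40},
    {"x": 200, "y": -83, "z": -60},
    {"x": 250, "y": -104, "z": -80},
    {"x": 300, "y": -124, "z": -100},
    {"x": 350, "y": -145, "z": -120},
    {"x": 400, "y": -165, "z": -130},
    {"x": 439, "y": -182, "z": -140},
    {"x": 439, "y": -182, "z": -140},
    {"x": 439, "y": -182, "z": -140},
    {"x": 439, "y": -182, "z": -140}
  ],
  "grip": 85,
  "grip_force": 40
}}

```text
schema error: expected keys x, y, z, yaw
```

{"api": "servo_tool", "payload": {
  "steps": [
    {"x": 50, "y": -20, "z": 0, "yaw": 0},
    {"x": 100, "y": -42, "z": -20, "yaw": 0},
    {"x": 150, "y": -62, "z": -40, "yaw": 0},
    {"x": 200, "y": -83, "z": -60, "yaw": 0},
    {"x": 250, "y": -104, "z": -80, "yaw": 0},
    {"x": 300, "y": -124, "z": -100, "yaw": 0},
    {"x": 350, "y": -145, "z": -120, "yaw": 0},
    {"x": 400, "y": -165, "z": -130, "yaw": 0},
    {"x": 439, "y": -182, "z": -140, "yaw": 0},
    {"x": 439, "y": -182, "z": -140, "yaw": 0},
    {"x": 439, "y": -182, "z": -140, "yaw": 0},
    {"x": 439, "y": -182, "z": -140, "yaw": 0}
  ],
  "grip": 85,
  "grip_force": 40
}}

```text
time: 1.6
ee_pos: [0.5789, 0.3503, 0.1132]
tcp_rot: [-180.0, 0.0, 165.2]
wrist_force: [0.5, -0.5, 0.3]
opening: 0.0854
```

{"api": "servo_tool", "payload": {
  "steps": [
    {"x": 1, "y": -1, "z": -25, "yaw": 0},
    {"x": 1, "y": -1, "z": -50, "yaw": 0},
    {"x": 1, "y": -1, "z": -77, "yaw": 0},
    {"x": 1, "y": -1, "z": -77, "yaw": 0},
    {"x": 1, "y": -1, "z": -77, "yaw": 0}
  ]
}}

```text
time: 2.22
ee_pos: [0.5799, 0.3499, 0.0378]
tcp_rot: [180.0, 0.1, 165.3]
wrist_force: [-0.0, -0.6, 0.2]
opening: 0.0847
```

{"api": "servo_tool", "payload": {
  "steps": [
    {"x": 0, "y": 0, "z": 0, "yaw": 0},
    {"x": 0, "y": 0, "z": 0, "yaw": 0},
    {"x": 0, "y": 0, "z": 0, "yaw": 0},
    {"x": 0, "y": 0, "z": 0, "yaw": 0},
    {"x": 0, "y": 0, "z": 0, "yaw": 0},
    {"x": 0, "y": 0, "z": 0, "yaw": 0}
  ],
  "grip": 45
}}

```text
time: 2.98
ee_pos: [0.5805, 0.3505, 0.0396]
tcp_rot: [179.9, 0.2, 165.3]
wrist_force: [-0.3, 0.3, 5.4]
opening: 0.0552
```

```bash
python3 - <<'E'
from h import *
print(get_obs()["q"].round(1),get_obs()["tcp_rot"].round(1))
for n in("top","side"):
    im,d=camera(n); cv2.imwrite(f"pics/{n}1.png",im[:,:,::-1]); np.savez(f"{n}1.npz",im=im,d=d)
E
```

```text
[31.1 23.3  8.3 74.8 -0.  45.8] [179.9   0.2 165.3]
```

View pics/side1.png

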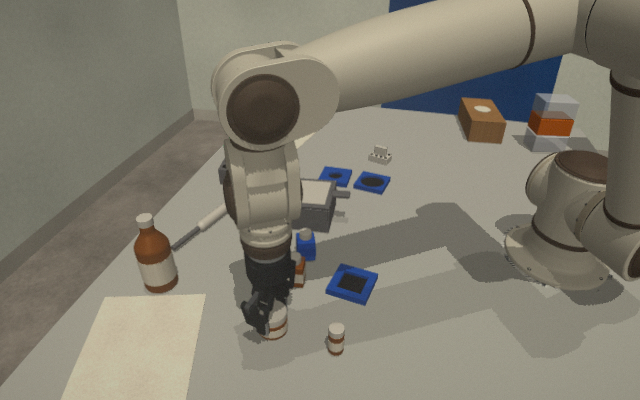

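{"api": "servo_tool", "payload": {
  "steps": [
    {"x": 0, "y": 0, "z": 50, "yaw": 0},
    {"x": 0, "y": 0, "z": 100, "yaw": 0},
    {"x": -12, "y": -57, "z": 130, "yaw": 0},
    {"x": -24, "y": -114, "z": 130, "yaw": 0},
    {"x": -36, "y": -171, "z": 130, "yaw": 0},
    {"x": -48, "y": -228, "z": 130, "yaw": 0},
    {"x": -60, "y": -285, "z": 130, "yaw": 0},
    {"x": -72, "y": -342, "z": 130, "yaw": 0},
    {"x": -84, "y": -399, "z": 130, "yaw": 0},
    {"x": -96, "y": -456, "z": 130, "yaw": 0},
    {"x": -108, "y": -513, "z": 130, "yaw": 0},
    {"x": -115, "y": -567, "z": 100, "yaw": 0}
  ]
}}

```text
time: 4.58
ee_pos: [0.466, -0.219, 0.142]
tcp_rot: [179.9, 0.5, 165.3]
wrist_force: [1.4, -0.2, -3.1]
opening: 0.0548
```

{"api": "servo_tool", "payload": {
  "steps": [
    {"x": 0, "y": 0, "z": 0, "yaw": 0},
    {"x": 0, "y": 0, "z": 0, "yaw": 0},
    {"x": 0, "y": 0, "z": 0, "yaw": 0}
  ]
}}

```text
time: 4.95
ee_pos: [0.4665, -0.2182, 0.1428]
tcp_rot: [179.9, 0.5, 165.3]
wrist_force: [-0.8, -0.9, -1.7]
opening: 0.0551
```

{"api": "servo_tool", "payload": {
  "steps": [
    {"x": -1.5, "y": 1, "z": -40, "yaw": 0},
    {"x": -1.5, "y": 1, "z": -75, "yaw": 0},
    {"x": -1.5, "y": 1, "z": -88, "yaw": 0},
    {"x": -1.5, "y": 1, "z": -94, "yaw": 0},
    {"x": -1.5, "y": 1, "z": -98, "yaw": 0},
    {"x": -1.5, "y": 1, "z": -99, "yaw": 0},
    {"x": -1.5, "y": 1, "z": -99, "yaw": 0},
    {"x": -1.5, "y": 1, "z": -99, "yaw": 0}
  ]
}}

```text
time: 5.95
ee_pos: [0.4652, -0.2173, 0.0442]
tcp_rot: [179.9, 0.6, 165.3]
wrist_force: [0.3, 0.6, -2.1]
opening: 0.0549
```

```bash
python3 - <<'E'
from h import *
n="side"
im,d=camera(n); cv2.imwrite("pics/side2.png",cv2.resize(im[100:260,280:480],None,fx=4,fy=4,interpolation=cv2.INTER_CUBIC)[:,:,::-1])
E
```

```text
(no output)
```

View pics/side2.png

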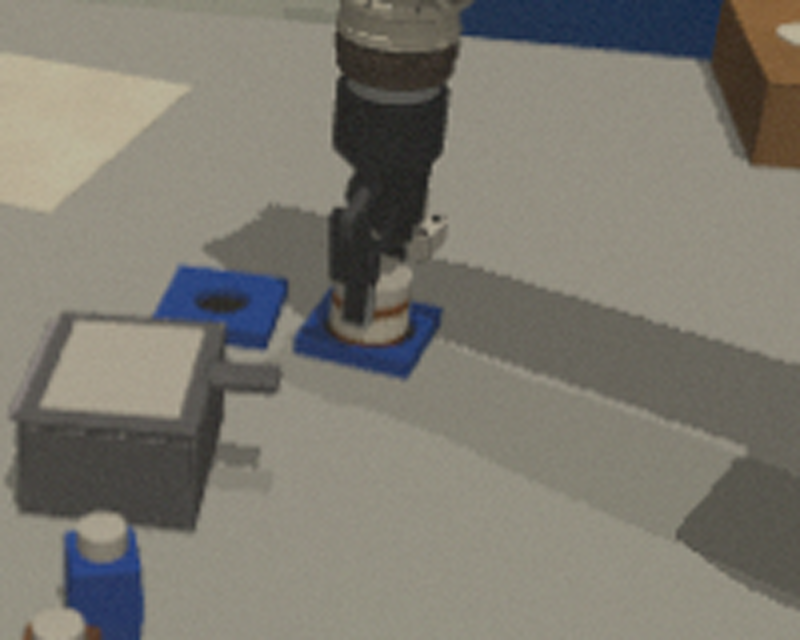

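The jar sits inside the recess (crop pixel (370,320)) about at the floor. Lower 1 mm and release.

{"api": "servo_tool", "payload": {
  "steps": [
    {"x": 0, "y": 0, "z": -1, "yaw": 0},
    {"x": 0, "y": 0, "z": -1, "yaw": 0}
  ]
}}

```text
time: 6.25
ee_pos: [0.4654, -0.2174, 0.0436]
tcp_rot: [179.9, 0.6, 165.3]
wrist_force: [-0.6, 0.3, 2.7]
opening: 0.0548
```

{"api": "servo_tool", "payload": {
  "steps": [
    {"x": 0, "y": 0, "z": 0, "yaw": 0},
    {"x": 0, "y": 0, "z": 0, "yaw": 0},
    {"x": 0, "y": 0, "z": 0, "yaw": 0},
    {"x": 0, "y": 0, "z": 0, "yaw": 0},
    {"x": 0, "y": 0, "z": 30, "yaw": 0},
    {"x": 0, "y": 0, "z": 70, "yaw": 0},
    {"x": 0, "y": 0, "z": 120, "yaw": 0},
    {"x": 0, "y": 0, "z": 120, "yaw": 0}
  ],
  "grip": 75
}}

```text
time: 7.25
ee_pos: [0.467, -0.2181, 0.1677]
tcp_rot: [-180.0, 1.0, 165.3]
wrist_force: [-0.5, 0.0, -0.4]
opening: 0.0751
```

{"api": "servo_tool", "payload": {
  "steps": [
    {"x": -1, "y": 58, "z": 0, "yaw": 0},
    {"x": -2, "y": 117, "z": 0, "yaw": 0},
    {"x": -3, "y": 176, "z": 0, "yaw": 0},
    {"x": -4, "y": 234, "z": 0, "yaw": 0},
    {"x": -5, "y": 293, "z": 0, "yaw": 0},
    {"x": -6, "y": 352, "z": 0, "yaw": 0},
    {"x": -7, "y": 410, "z": 0, "yaw": 0},
    {"x": -8, "y": 469, "z": 0, "yaw": 0},
    {"x": -9, "y": 528, "z": 0, "yaw": 0},
    {"x": -10, "y": 586, "z": -30, "yaw": 0},
    {"x": -10, "y": 586, "z": -40, "yaw": 0},
    {"x": -10, "y": 586, "z": -40, "yaw": 0}
  ],
  "grip": 60,
  "grip_force": 30
}}

```text
time: 8.75
ee_pos: [0.4561, 0.3673, 0.1258]
tcp_rot: [-179.8, 0.9, 165.4]
wrist_force: [0.7, -1.3, 0.9]
opening: 0.0602
```

{"api": "servo_tool", "payload": {
  "steps": [
    {"x": 0.5, "y": 1.5, "z": -30, "yaw": 0},
    {"x": 0.5, "y": 1.5, "z": -60, "yaw": 0},
    {"x": 0.5, "y": 1.5, "z": -86, "yaw": 0},
    {"x": 0.5, "y": 1.5, "z": -86, "yaw": 0},
    {"x": 0.5, "y": 1.5, "z": -86, "yaw": 0}
  ]
}}

```text
time: 9.38
ee_pos: [0.4575, 0.3684, 0.0416]
tcp_rot: [-179.9, 0.9, 165.3]
wrist_force: [0.2, 0.3, 0.1]
opening: 0.0597
```

{"api": "servo_tool", "payload": {
  "steps": [
    {"x": 0, "y": 0, "z": 0, "yaw": 0},
    {"x": 0, "y": 0, "z": 0, "yaw": 0},
    {"x": 0, "y": 0, "z": 0, "yaw": 0},
    {"x": 0, "y": 0, "z": 0, "yaw": 0},
    {"x": 0, "y": 0, "z": 0, "yaw": 0},
    {"x": 0, "y": 0, "z": 0, "yaw": 0}
  ],
  "grip": 18
}}

```text
time: 10.12
ee_pos: [0.4582, 0.3688, 0.0432]
tcp_rot: [180.0, 1.0, 165.3]
wrist_force: [-0.9, -1.7, 6.3]
opening: 0.0276
```

{"api": "servo_tool", "payload": {
  "steps": [
    {"x": 0, "y": 0, "z": 60, "yaw": 0},
    {"x": 0, "y": -20, "z": 115, "yaw": 0},
    {"x": 13, "y": -79, "z": 130, "yaw": 0},
    {"x": 26, "y": -138, "z": 130, "yaw": 0},
    {"x": 39, "y": -197, "z": 130, "yaw": 0},
    {"x": 52, "y": -256, "z": 130, "yaw": 0},
    {"x": 65, "y": -315, "z": 130, "yaw": 0},
    {"x": 78, "y": -374, "z": 130, "yaw": 0},
    {"x": 91, "y": -433, "z": 130, "yaw": 0},
    {"x": 104, "y": -492, "z": 130, "yaw": 0},
    {"x": 115, "y": -551, "z": 120, "yaw": 0},
    {"x": 119, "y": -594, "z": 100, "yaw": 0}
  ]
}}

```text
time: 11.62
ee_pos: [0.5778, -0.2279, 0.1439]
tcp_rot: [-180.0, 1.2, 165.3]
wrist_force: [1.1, 0.1, -0.4]
opening: 0.0272
```

{"api": "servo_tool", "payload": {
  "steps": [
    {"x": 0, "y": 0, "z": 0, "yaw": 0},
    {"x": 0, "y": 0, "z": 0, "yaw": 0},
    {"x": 0, "y": 0, "z": 0, "yaw": 0}
  ]
}}

```text
time: 12.0
ee_pos: [0.5781, -0.2269, 0.1449]
tcp_rot: [-180.0, 1.2, 165.3]
wrist_force: [0.7, -0.5, -0.2]
opening: 0.0276
```

{"api": "servo_tool", "payload": {
  "steps": [
    {"x": -1, "y": 2, "z": -40, "yaw": 0},
    {"x": -1, "y": 2, "z": -70, "yaw": 0},
    {"x": -1, "y": 2, "z": -84, "yaw": 0},
    {"x": -1, "y": 2, "z": -91, "yaw": 0},
    {"x": -1, "y": 2, "z": -96, "yaw": 0},
    {"x": -1, "y": 2, "z": -98, "yaw": 0},
    {"x": -1, "y": 2, "z": -98, "yaw": 0},
    {"x": -1, "y": 2, "z": -98, "yaw": 0}
  ]
}}

```text
time: 13.0
ee_pos: [0.5773, -0.225, 0.0473]
tcp_rot: [-180.0, 1.3, 165.3]
wrist_force: [-0.4, -0.1, -0.5]
opening: 0.0275
```

```bash
python3 - <<'E'
from h import *
n="side"
im,d=camera(n); cv2.imwrite("pics/side3.png",cv2.resize(im[100:260,280:480],None,fx=4,fy=4,interpolation=cv2.INTER_CUBIC)[:,:,::-1])
E
```

```text
(no output)
```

View pics/side3.png

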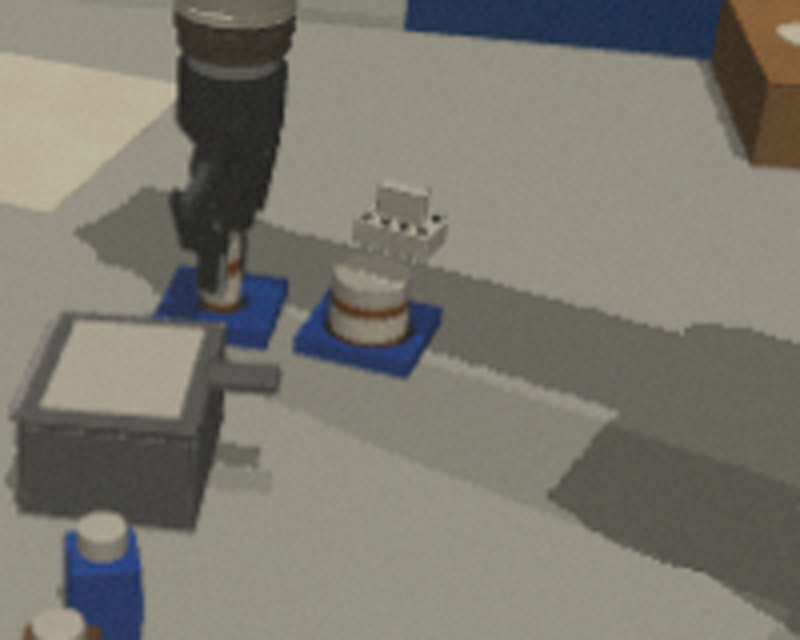

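The jar stands in its recess at (370,305), and the vial is in the small recess at (222,290). Lower slightly and release.

{"api": "servo_tool", "payload": {
  "steps": [
    {"x": 0, "y": 0, "z": -1.5, "yaw": 0},
    {"x": 0, "y": 0, "z": -1.5, "yaw": 0}
  ]
}}

```text
time: 13.3
ee_pos: [0.5775, -0.2251, 0.0472]
tcp_rot: [-180.0, 1.3, 165.3]
wrist_force: [-2.9, 1.4, 8.1]
opening: 0.0271
```

{"api": "servo_tool", "payload": {
  "steps": [
    {"x": 0, "y": 0, "z": 0, "yaw": 0},
    {"x": 0, "y": 0, "z": 0, "yaw": 0},
    {"x": 0, "y": 0, "z": 0, "yaw": 0},
    {"x": 0, "y": 0, "z": 0, "yaw": 0},
    {"x": 0, "y": 0, "z": 30, "yaw": 0},
    {"x": 0, "y": 0, "z": 70, "yaw": 0},
    {"x": 0, "y": 0, "z": 120, "yaw": 0},
    {"x": 0, "y": 0, "z": 120, "yaw": 0}
  ],
  "grip": 50
}}

```text
time: 14.3
ee_pos: [0.5791, -0.2257, 0.1719]
tcp_rot: [-179.9, 1.7, 165.3]
wrist_force: [0.0, -0.6, -1.3]
opening: 0.0498
```

{"api": "servo_tool", "payload": {
  "steps": [
    {"x": -1, "y": 49, "z": 0, "yaw": -8},
    {"x": -1, "y": 98, "z": 0, "yaw": -16},
    {"x": -2, "y": 147, "z": 0, "yaw": -24},
    {"x": -2, "y": 196, "z": 0, "yaw": -32},
    {"x": -3, "y": 245, "z": 0, "yaw": -40},
    {"x": -4, "y": 294, "z": 0, "yaw": -48},
    {"x": -4, "y": 343, "z": 0, "yaw": -56},
    {"x": -5, "y": 392, "z": 0, "yaw": -63},
    {"x": -5, "y": 441, "z": 0, "yaw": -69},
    {"x": -5, "y": 441, "z": -30, "yaw": -69},
    {"x": -5, "y": 441, "z": -30, "yaw": -69},
    {"x": -5, "y": 441, "z": -30, "yaw": -69}
  ],
  "grip": 75,
  "grip_force": 40
}}

```text
time: 15.8
ee_pos: [0.5742, 0.2148, 0.1423]
tcp_rot: [-179.9, 1.7, 96.3]
wrist_force: [0.4, -0.5, 0.7]
opening: 0.0749
```

```bash
python3 - <<'E'
from h import *
n="side"
im,d=camera(n); cv2.imwrite("pics/side4.png",cv2.resize(im[180:340,220:420],None,fx=4,fy=4,interpolation=cv2.INTER_CUBIC)[:,:,::-1])
E
```

```text
(no output)
```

View pics/side4.png

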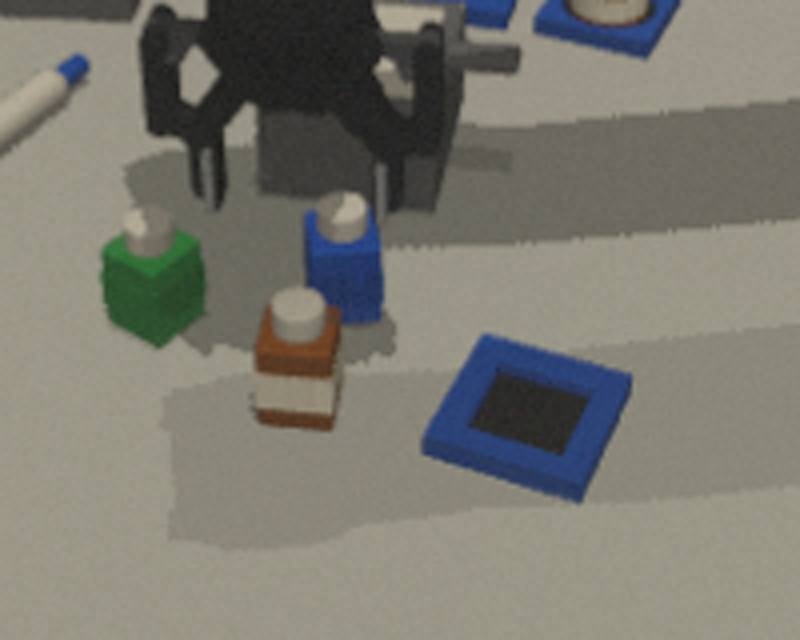

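{"api": "servo_tool", "payload": {
  "steps": [
    {"x": -0.5, "y": 1, "z": -40, "yaw": 0},
    {"x": -0.5, "y": 1, "z": -75, "yaw": 0},
    {"x": -0.5, "y": 1, "z": -101, "yaw": 0},
    {"x": -0.5, "y": 1, "z": -101, "yaw": 0},
    {"x": -0.5, "y": 1, "z": -101, "yaw": 0}
  ]
}}

```text
time: 16.48
ee_pos: [0.5749, 0.2157, 0.0438]
tcp_rot: [179.9, 1.7, 96.2]
wrist_force: [0.7, -0.3, 0.5]
opening: 0.0752
```

{"api": "servo_tool", "payload": {
  "steps": [
    {"x": 0, "y": 0, "z": 0, "yaw": 0},
    {"x": 0, "y": 0, "z": 0, "yaw": 0},
    {"x": 0, "y": 0, "z": 0, "yaw": 0},
    {"x": 0, "y": 0, "z": 0, "yaw": 0},
    {"x": 0, "y": 0, "z": 0, "yaw": 0},
    {"x": 0, "y": 0, "z": 0, "yaw": 0}
  ],
  "grip": 30
}}

```text
time: 17.23
ee_pos: [0.5757, 0.216, 0.0454]
tcp_rot: [179.8, 1.7, 96.2]
wrist_force: [1.0, -0.1, 6.3]
opening: 0.0397
```

{"api": "servo_tool", "payload": {
  "steps": [
    {"x": 0, "y": 0, "z": 50, "yaw": 0},
    {"x": -20, "y": 0, "z": 90, "yaw": 0},
    {"x": -60, "y": -6, "z": 90, "yaw": -8},
    {"x": -100, "y": -10, "z": 90, "yaw": -16},
    {"x": -121, "y": -12, "z": 80, "yaw": -16},
    {"x": -121, "y": -12, "z": 80, "yaw": -16},
    {"x": -121, "y": -12, "z": 80, "yaw": -16}
  ]
}}

```text
time: 18.1
ee_pos: [0.4554, 0.2041, 0.1259]
tcp_rot: [179.7, 1.6, 80.2]
wrist_force: [-0.7, 0.5, -1.2]
opening: 0.0392
```

Target (454.5, 203.5, 49.4).

{"api": "servo_tool", "payload": {
  "steps": [
    {"x": -1, "y": -0.5, "z": -40, "yaw": 0},
    {"x": -1, "y": -0.5, "z": -60, "yaw": 0},
    {"x": -1, "y": -0.5, "z": -70, "yaw": 0},
    {"x": -1, "y": -0.5, "z": -75, "yaw": 0},
    {"x": -1, "y": -0.5, "z": -77, "yaw": 0},
    {"x": -1, "y": -0.5, "z": -77, "yaw": 0},
    {"x": -1, "y": -0.5, "z": -77, "yaw": 0}
  ]
}}

```text
time: 18.98
ee_pos: [0.4547, 0.2038, 0.0494]
tcp_rot: [179.7, 1.6, 80.3]
wrist_force: [0.8, 1.1, -0.5]
opening: 0.0397
```

```bash
python3 - <<'E'
from h import *
n="side"
im,d=camera(n); cv2.imwrite("pics/side5.png",cv2.resize(im[180:340,220:420],None,fx=4,fy=4,interpolation=cv2.INTER_CUBIC)[:,:,::-1])
E
```

```text
(no output)
```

View pics/side5.png

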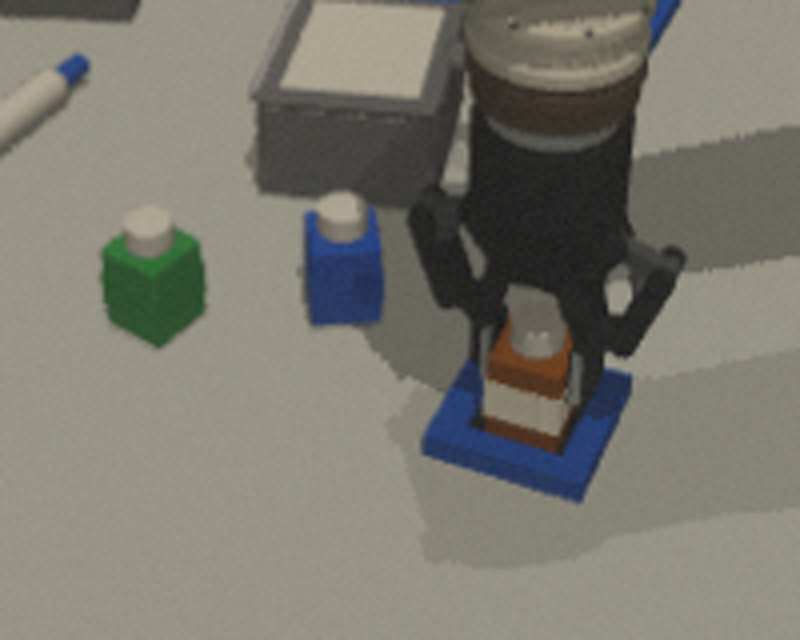

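The amber bottle is in the square recess and aligned with it (crop pixel (530,390)). Lower slightly, release and rise.

{"api": "servo_tool", "payload": {
  "steps": [
    {"x": 0, "y": 0, "z": -1.5, "yaw": 0},
    {"x": 0, "y": 0, "z": -1.5, "yaw": 0}
  ]
}}

```text
time: 19.27
ee_pos: [0.4547, 0.2038, 0.0493]
tcp_rot: [179.6, 1.6, 80.3]
wrist_force: [-4.6, -2.4, 11.8]
opening: 0.0394
```

{"api": "servo_tool", "payload": {
  "steps": [
    {"x": 0, "y": 0, "z": 0, "yaw": 0},
    {"x": 0, "y": 0, "z": 0, "yaw": 0},
    {"x": 0, "y": 0, "z": 0, "yaw": 0},
    {"x": 0, "y": 0, "z": 0, "yaw": 0},
    {"x": 0, "y": 0, "z": 30, "yaw": 0},
    {"x": 0, "y": 0, "z": 70, "yaw": 0},
    {"x": 0, "y": 0, "z": 130, "yaw": 0},
    {"x": 0, "y": 0, "z": 130, "yaw": 0}
  ],
  "grip": 62
}}

```text
time: 20.27
ee_pos: [0.4564, 0.2046, 0.1841]
tcp_rot: [179.3, 1.3, 80.2]
wrist_force: [0.6, -0.1, -0.4]
opening: 0.062
```

{"api": "servo_tool", "payload": {
  "steps": [
    {"x": 6, "y": -23, "z": 0, "yaw": 10},
    {"x": 12, "y": -46, "z": 0, "yaw": 20},
    {"x": 18, "y": -70, "z": 0, "yaw": 30},
    {"x": 25, "y": -93, "z": 0, "yaw": 40},
    {"x": 31, "y": -116, "z": 0, "yaw": 50},
    {"x": 37, "y": -140, "z": 0, "yaw": 60},
    {"x": 43, "y": -163, "z": 0, "yaw": 70},
    {"x": 50, "y": -186, "z": -10, "yaw": 80},
    {"x": 56, "y": -210, "z": -20, "yaw": 90},
    {"x": 62, "y": -233, "z": -44, "yaw": 100},
    {"x": 62, "y": -233, "z": -44, "yaw": 103},
    {"x": 62, "y": -233, "z": -44, "yaw": 103}
  ],
  "grip": 55,
  "grip_force": 30
}}

```text
time: 21.78
ee_pos: [0.518, -0.0287, 0.1391]
tcp_rot: [179.3, 1.2, -176.8]
wrist_force: [-0.2, -0.6, -0.2]
opening: 0.0551
```

```bash
python3 - <<'E'
from m import *
any_=lambda i:i.max(2)>-1
for n in("side","top"):
    im,d=camera(n); cv2.imwrite(f"pics/{n}6.png",im[:,:,::-1]); np.savez(f"{n}6.npz",im=im,d=d)
# refine yaw of case from lid plate front/back edges in top0
z=np.load("top0.npz");C=cloud("top",z["d"])
for lo,hi in((-.075,-.05),(.0,.025)):
  pass
f=[];b=[]
for u in list(range(302,320))+list(range(336,350)):
    k=np.where((C[:,u,2]>.062)&(C[:,u,0]>.5)&(C[:,u,0]<.7))[0]
    if len(k): f.append(onplane("top",[[u,k.max()+.5]],.072)[0]); b.append(onplane("top",[[u,k.min()-.5]],.072)[0])
for X in(f,b):
    X=np.array(X); p=np.polyfit(X[:,1],X[:,0],1); print(p, -np.degrees(np.arctan(p[0])), np.polyval(p,-.025))
E
```

```text
[-0.05393261  0.54090516] 3.087119812990674 0.5422534767776034
[-0.03281954  0.65738531] 1.8797462148011754 0.6582058017431778
```

View pics/side6.png

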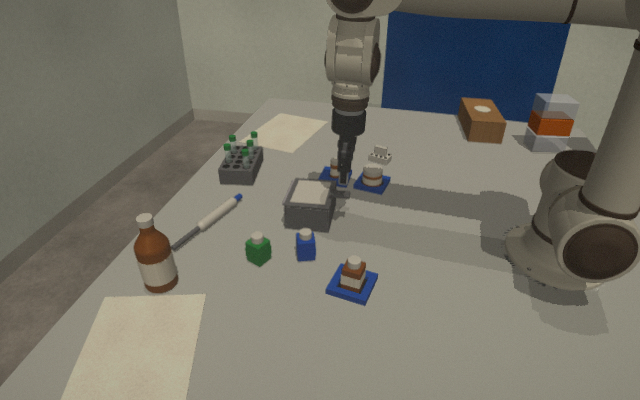

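View pics/top6.png

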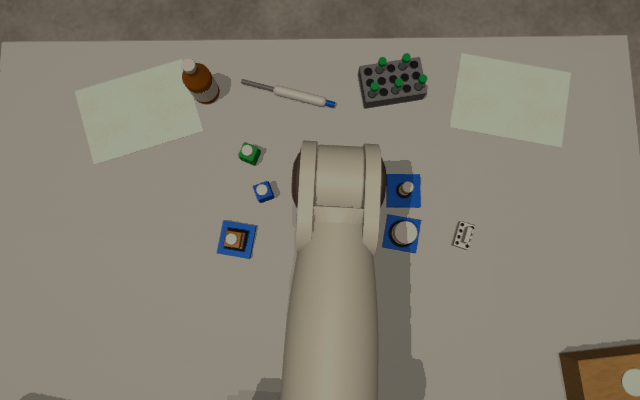

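Vial, jar and bottle look seated in their recesses (vial top at (406,187), jar (403,233), bottle (235,240)). The gripper is over the tab; descend and pinch it.

{"api": "servo_tool", "payload": {
  "steps": [
    {"x": 0.5, "y": 0.5, "z": -25, "yaw": 0},
    {"x": 0.5, "y": 0.5, "z": -50, "yaw": 0},
    {"x": 0.5, "y": 0.5, "z": -64, "yaw": 0},
    {"x": 0.5, "y": 0.5, "z": -64, "yaw": 0},
    {"x": 0.5, "y": 0.5, "z": -64, "yaw": 0}
  ]
}}

```text
time: 22.5
ee_pos: [0.5194, -0.0277, 0.0769]
tcp_rot: [179.3, 1.4, -176.8]
wrist_force: [-0.5, 0.4, 0.2]
opening: 0.0549
```

{"api": "servo_tool", "payload": {
  "steps": [
    {"x": 0, "y": 0, "z": 0, "yaw": 0},
    {"x": 0, "y": 0, "z": 0, "yaw": 0},
    {"x": 0, "y": 0, "z": 0, "yaw": 0},
    {"x": 0, "y": 0, "z": 0, "yaw": 0},
    {"x": 0, "y": 0, "z": 0, "yaw": 0},
    {"x": 0, "y": 0, "z": 0, "yaw": 0}
  ],
  "grip": 15
}}

```text
time: 23.25
ee_pos: [0.5198, -0.0279, 0.0772]
tcp_rot: [179.3, 1.5, -176.8]
wrist_force: [4.6, -3.2, 1.2]
opening: 0.0233
```

```bash
python3 - <<'E'
import numpy as np
f=lambda t:np.array([-138*np.cos(t)+5*np.sin(t),138*np.sin(t)+5*np.cos(t)])
for t in np.linspace(.025,1.65,23)[1:]:
    d=f(t)-f(.025); print(round(t,2),*np.round([d[0]*np.cos(.05),d[0]*np.sin(.05),d[1]],0))
E
```

```text
0.1 1.0 0.0 10.0
0.17 3.0 0.0 20.0
0.25 5.0 0.0 30.0
0.32 8.0 0.0 40.0
0.39 12.0 1.0 49.0
0.47 17.0 1.0 58.0
0.54 22.0 1.0 67.0
0.62 28.0 1.0 75.0
0.69 35.0 2.0 83.0
0.76 42.0 2.0 91.0
0.84 49.0 2.0 97.0
0.91 57.0 3.0 104.0
0.99 66.0 3.0 109.0
1.06 75.0 4.0 114.0
1.13 84.0 4.0 119.0
1.21 93.0 5.0 122.0
1.28 103.0 5.0 125.0
1.35 113.0 6.0 127.0
1.43 123.0 6.0 129.0
1.5 133.0 7.0 130.0
1.58 143.0 7.0 130.0
1.65 154.0 8.0 129.0
```

{"api": "servo_tool", "payload": {
  "steps": [
    {"x": 1, "y": 0, "z": 10, "yaw": 0},
    {"x": 3, "y": 0, "z": 20, "yaw": 0},
    {"x": 5, "y": 0, "z": 30, "yaw": 0},
    {"x": 8, "y": 0, "z": 40, "yaw": 0},
    {"x": 12, "y": 1, "z": 49, "yaw": 0},
    {"x": 17, "y": 1, "z": 58, "yaw": 0},
    {"x": 22, "y": 1, "z": 67, "yaw": 0},
    {"x": 28, "y": 1, "z": 75, "yaw": 0},
    {"x": 35, "y": 2, "z": 83, "yaw": 0},
    {"x": 42, "y": 2, "z": 91, "yaw": 0},
    {"x": 49, "y": 2, "z": 97, "yaw": 0}
  ]
}}

```text
time: 24.62
ee_pos: [0.5693, -0.0254, 0.1745]
tcp_rot: [179.3, 1.4, -176.8]
wrist_force: [-0.5, 3.7, -5.1]
opening: 0.0231
```

{"api": "servo_tool", "payload": {
  "steps": [
    {"x": 8, "y": 1, "z": 7, "yaw": 0},
    {"x": 17, "y": 1, "z": 12, "yaw": 0},
    {"x": 26, "y": 2, "z": 17, "yaw": 0},
    {"x": 35, "y": 2, "z": 22, "yaw": 0},
    {"x": 44, "y": 3, "z": 25, "yaw": 0},
    {"x": 54, "y": 3, "z": 28, "yaw": 0},
    {"x": 64, "y": 4, "z": 30, "yaw": 0},
    {"x": 74, "y": 4, "z": 32, "yaw": 0},
    {"x": 84, "y": 5, "z": 33, "yaw": 0},
    {"x": 94, "y": 5, "z": 33, "yaw": 0},
    {"x": 104, "y": 6, "z": 32, "yaw": 0},
    {"x": 104, "y": 6, "z": 32, "yaw": 0}
  ]
}}

```text
time: 26.12
ee_pos: [0.6744, -0.0195, 0.2067]
tcp_rot: [179.3, 1.5, -176.8]
wrist_force: [-0.2, -2.7, -1.6]
opening: 0.0237
```

```bash
python3 - <<'E'
from h import *
n="side"
im,d=camera(n); cv2.imwrite("pics/side7.png",im[:,:,::-1]); np.savez("side7.npz",im=im,d=d)
E
```

```text
(no output)
```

View pics/side7.png

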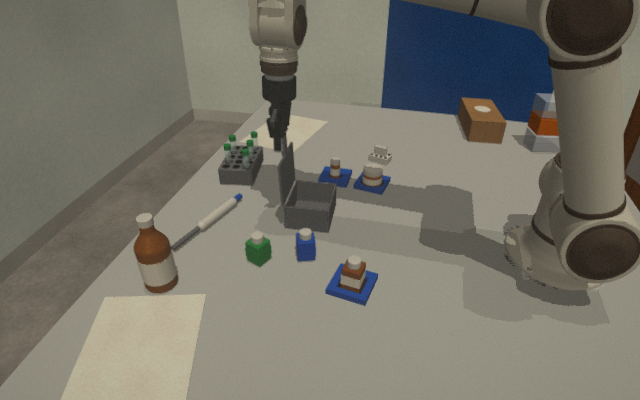

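The lid stands upright (pixel (287,172)) and the case is open. Release and go to the block.

{"api": "servo_tool", "payload": {
  "steps": [
    {"x": 0, "y": 0, "z": 0, "yaw": 0},
    {"x": 0, "y": 0, "z": 0, "yaw": 0},
    {"x": 0, "y": 0, "z": 0, "yaw": 0},
    {"x": 0, "y": 0, "z": 25, "yaw": 0},
    {"x": 0, "y": 0, "z": 50, "yaw": 0},
    {"x": -30, "y": -45, "z": 50, "yaw": -7},
    {"x": -60, "y": -90, "z": 50, "yaw": -14},
    {"x": -90, "y": -135, "z": 40, "yaw": -22},
    {"x": -120, "y": -180, "z": 20, "yaw": -22},
    {"x": -145, "y": -230, "z": 0, "yaw": -22},
    {"x": -170, "y": -280, "z": -20, "yaw": -22},
    {"x": -195, "y": -320, "z": -50, "yaw": -22}
  ],
  "grip": 50
}}

```text
time: 27.68
ee_pos: [0.4783, -0.3414, 0.157]
tcp_rot: [179.3, 1.7, 161.2]
wrist_force: [0.5, -0.1, -0.9]
opening: 0.0503
```

{"api": "servo_tool", "payload": {
  "steps": [
    {"x": -18, "y": -30, "z": -20, "yaw": 0},
    {"x": -18, "y": -30, "z": -30, "yaw": 0},
    {"x": -18, "y": -30, "z": -30, "yaw": 0},
    {"x": -18, "y": -30, "z": -30, "yaw": 0}
  ],
  "grip": 35
}}

```text
time: 28.18
ee_pos: [0.4612, -0.3708, 0.128]
tcp_rot: [179.3, 1.7, 161.2]
wrist_force: [-0.0, -0.4, -0.2]
opening: 0.0352
```

```bash
python3 - <<'E'
from h import *
n="side"
im,d=camera(n); cv2.imwrite("pics/side8.png",cv2.resize(im[80:240,260:460],None,fx=4,fy=4,interpolation=cv2.INTER_CUBIC)[:,:,::-1])
print(get_obs()["tcp_rot"])
E
```

```text
[179.31500965   1.73626844 161.23965614]
```

View pics/side8.png

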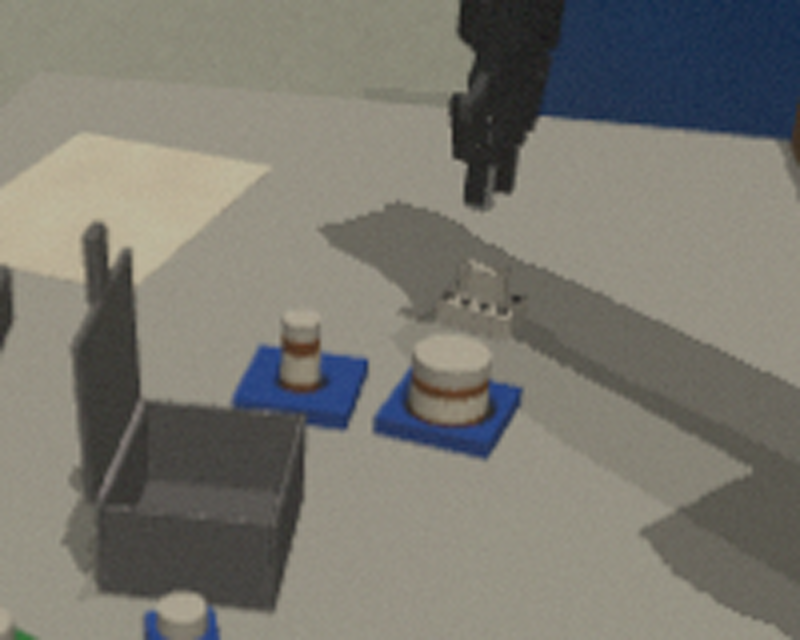

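{"api": "servo_tool", "payload": {
  "steps": [
    {"x": -2.5, "y": 1, "z": -35, "yaw": 0},
    {"x": -2.5, "y": 1, "z": -65, "yaw": 0},
    {"x": -2.5, "y": 1, "z": -80, "yaw": 0},
    {"x": -2.5, "y": 1, "z": -81, "yaw": 0},
    {"x": -2.5, "y": 1, "z": -81, "yaw": 0}
  ]
}}

```text
time: 28.85
ee_pos: [0.4594, -0.3701, 0.0484]
tcp_rot: [179.4, 1.8, 161.3]
wrist_force: [0.4, -0.2, 0.9]
opening: 0.0351
```

{"api": "servo_tool", "payload": {
  "steps": [
    {"x": 0, "y": 0, "z": 0, "yaw": 0},
    {"x": 0, "y": 0, "z": 0, "yaw": 0},
    {"x": 0, "y": 0, "z": 0, "yaw": 0},
    {"x": 0, "y": 0, "z": 0, "yaw": 0},
    {"x": 0, "y": 0, "z": 0, "yaw": 0},
    {"x": 0, "y": 0, "z": 0, "yaw": 0}
  ],
  "grip": 5
}}

```text
time: 29.6
ee_pos: [0.4601, -0.3706, 0.0499]
tcp_rot: [179.4, 2.0, 161.3]
wrist_force: [0.2, 1.3, 6.3]
opening: 0.0115
```

{"api": "servo_tool", "payload": {
  "steps": [
    {"x": 0, "y": 0, "z": 60, "yaw": 0},
    {"x": 0, "y": 10, "z": 120, "yaw": 0},
    {"x": 17, "y": 50, "z": 140, "yaw": 4},
    {"x": 34, "y": 90, "z": 140, "yaw": 8},
    {"x": 50, "y": 130, "z": 140, "yaw": 12},
    {"x": 67, "y": 175, "z": 140, "yaw": 16},
    {"x": 84, "y": 220, "z": 140, "yaw": 20},
    {"x": 100, "y": 265, "z": 140, "yaw": 22},
    {"x": 117, "y": 306, "z": 140, "yaw": 22},
    {"x": 133, "y": 346, "z": 120, "yaw": 22},
    {"x": 133, "y": 346, "z": 100, "yaw": 22},
    {"x": 133, "y": 346, "z": 100, "yaw": 22}
  ]
}}

```text
time: 31.1
ee_pos: [0.5923, -0.0241, 0.1484]
tcp_rot: [179.4, 1.8, -176.7]
wrist_force: [-0.2, 0.2, -0.6]
opening: 0.0115
```

```bash
python3 - <<'E'
from h import *
n="side"
im,d=camera(n); C=cloud(n,d)
cv2.imwrite("pics/side9.png",cv2.resize(im[80:240,240:440],None,fx=4,fy=4,interpolation=cv2.INTER_CUBIC)[:,:,::-1])
m=(C[...,0]>.55)&(C[...,0]<.65)&(C[...,1]>-.09)&(C[...,1]<.04)&(C[...,2]<.02)
print(m.sum(),np.median(C[m],0),get_obs()["ee_pos"])
k=(C[...,2]>.1)&(C[...,2]<.2)&(C[...,0]>.64)&(C[...,0]<.72)&(abs(C[...,1]+.025)<.07)
X=C[k];print(k.sum(),np.percentile(X,[5,50,95],axis=0).round(3))
E
```

```text
414 [ 0.60398683 -0.07346922  0.00536686] [ 0.59271926 -0.02461768  0.14978302]
516 [[ 0.655 -0.074  0.105]
 [ 0.658 -0.008  0.148]
 [ 0.664  0.044  0.189]]
```

View pics/side9.png

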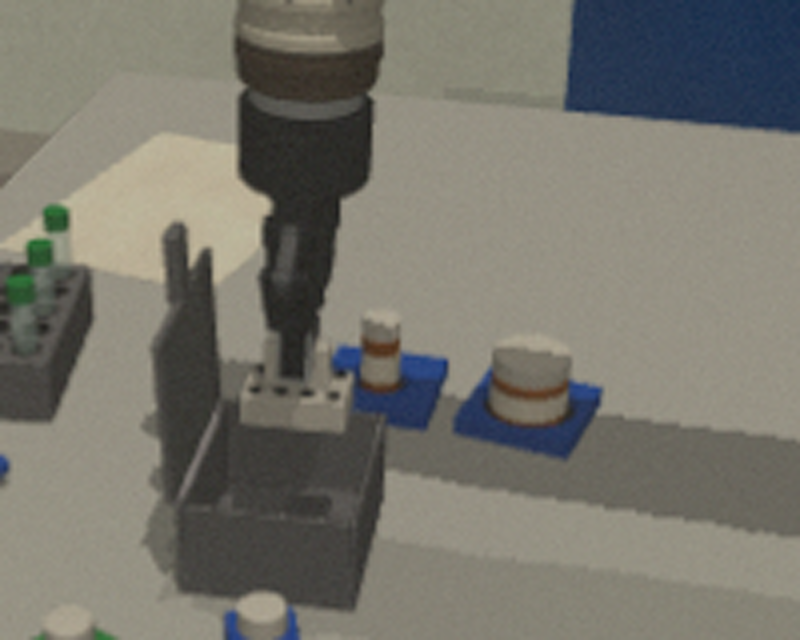

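The block hangs above the open case, square to it, with the lid upright behind (crop pixel (185,370)). The case floor measures about 5 mm. Lower it in.

{"api": "servo_tool", "payload": {
  "steps": [
    {"x": 0, "y": 0, "z": -30, "yaw": 0},
    {"x": 0, "y": 0, "z": -55, "yaw": 0},
    {"x": 0, "y": 0, "z": -75, "yaw": 0},
    {"x": 0, "y": 0, "z": -85, "yaw": 0},
    {"x": 0, "y": 0, "z": -90, "yaw": 0},
    {"x": 0, "y": 0, "z": -93, "yaw": 0},
    {"x": 0, "y": 0, "z": -94, "yaw": 0},
    {"x": 0, "y": 0, "z": -94, "yaw": 0}
  ]
}}

```text
time: 32.15
ee_pos: [0.5929, -0.0246, 0.0562]
tcp_rot: [179.4, 1.9, -176.7]
wrist_force: [0.1, 1.0, -1.0]
opening: 0.0112
```

{"api": "servo_tool", "payload": {
  "steps": [
    {"x": 0, "y": 0, "z": -1.5, "yaw": 0},
    {"x": 0, "y": 0, "z": -1.5, "yaw": 0},
    {"x": 0, "y": 0, "z": -1.5, "yaw": 0}
  ]
}}

```text
time: 32.52
ee_pos: [0.5929, -0.0246, 0.0547]
tcp_rot: [179.4, 1.9, -176.7]
wrist_force: [-0.2, 0.7, -0.7]
opening: 0.0112
```

{"api": "servo_tool", "payload": {
  "steps": [
    {"x": 0, "y": 0, "z": -1.5, "yaw": 0},
    {"x": 0, "y": 0, "z": -1.5, "yaw": 0},
    {"x": 0, "y": 0, "z": -1.5, "yaw": 0}
  ]
}}

```text
time: 32.9
ee_pos: [0.5931, -0.0246, 0.054]
tcp_rot: [179.4, 2.0, -176.7]
wrist_force: [-2.4, 0.2, 5.8]
opening: 0.0112
```

{"api": "servo_tool", "payload": {
  "steps": [
    {"x": 0, "y": 0, "z": 0, "yaw": 0},
    {"x": 0, "y": 0, "z": 0, "yaw": 0},
    {"x": 0, "y": 0, "z": 0, "yaw": 0},
    {"x": 0, "y": 0, "z": 0, "yaw": 0},
    {"x": 0, "y": 0, "z": 30, "yaw": 0},
    {"x": 0, "y": 0, "z": 80, "yaw": 0},
    {"x": 0, "y": 0, "z": 130, "yaw": 0},
    {"x": 0, "y": 0, "z": 190, "yaw": 0},
    {"x": 0, "y": 0, "z": 200, "yaw": 0},
    {"x": 0, "y": 0, "z": 200, "yaw": 0}
  ],
  "grip": 35
}}

```text
time: 34.15
ee_pos: [0.5934, -0.0246, 0.2541]
tcp_rot: [179.4, 2.0, -176.7]
wrist_force: [0.6, 0.5, -0.8]
opening: 0.035
```

```bash
python3 - <<'E'
from h import *
n="side"
im,d=camera(n); C=cloud(n,d)
cv2.imwrite("pics/side10.png",cv2.resize(im[80:240,240:440],None,fx=4,fy=4,interpolation=cv2.INTER_CUBIC)[:,:,::-1])
E
```

```text
(no output)
```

View pics/side10.png

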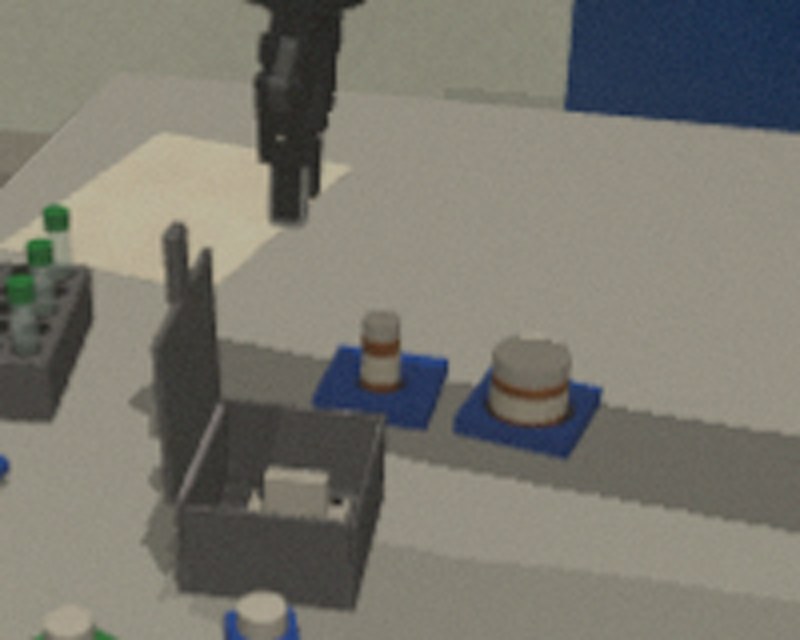

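The block stands flat in the case (crop pixel (297,500)). Regrip the upright tab.

{"api": "servo_tool", "payload": {
  "steps": [
    {"x": 30, "y": 2, "z": 10, "yaw": 0},
    {"x": 60, "y": 4, "z": 15, "yaw": 0},
    {"x": 81, "y": 5, "z": 15, "yaw": 0},
    {"x": 81, "y": 5, "z": 0, "yaw": 0},
    {"x": 81, "y": 5, "z": -25, "yaw": 0},
    {"x": 81, "y": 5, "z": -47, "yaw": 0},
    {"x": 81, "y": 5, "z": -47, "yaw": 0},
    {"x": 81, "y": 5, "z": -47, "yaw": 0}
  ],
  "grip": 50
}}

```text
time: 35.2
ee_pos: [0.6738, -0.0195, 0.2056]
tcp_rot: [179.4, 1.9, -176.7]
wrist_force: [0.6, -0.4, 0.6]
opening: 0.0501
```

{"api": "servo_tool", "payload": {
  "steps": [
    {"x": 0, "y": 0, "z": 0, "yaw": 0},
    {"x": 0, "y": 0, "z": 0, "yaw": 0},
    {"x": 0, "y": 0, "z": 0, "yaw": 0},
    {"x": 0, "y": 0, "z": 0, "yaw": 0},
    {"x": 0, "y": 0, "z": 0, "yaw": 0}
  ],
  "grip": 15
}}

```text
time: 35.83
ee_pos: [0.6741, -0.0196, 0.2066]
tcp_rot: [179.4, 2.0, -176.7]
wrist_force: [0.1, 0.5, 6.0]
opening: 0.0234
```

{"api": "servo_tool", "payload": {
  "steps": [
    {"x": -11, "y": -1, "z": 1, "yaw": 0},
    {"x": -21, "y": -1, "z": 1, "yaw": 0},
    {"x": -31, "y": -2, "z": 0, "yaw": 0},
    {"x": -41, "y": -2, "z": -2, "yaw": 0},
    {"x": -51, "y": -3, "z": -4, "yaw": 0},
    {"x": -61, "y": -3, "z": -7, "yaw": 0},
    {"x": -70, "y": -4, "z": -10, "yaw": 0},
    {"x": -79, "y": -4, "z": -15, "yaw": 0},
    {"x": -88, "y": -5, "z": -20, "yaw": 0},
    {"x": -97, "y": -5, "z": -25, "yaw": 0},
    {"x": -105, "y": -6, "z": -32, "yaw": 0}
  ]
}}

```text
time: 37.2
ee_pos: [0.5682, -0.0255, 0.1742]
tcp_rot: [179.4, 1.9, -176.7]
wrist_force: [-2.5, 2.4, 6.3]
opening: 0.0234
```

{"api": "servo_tool", "payload": {
  "steps": [
    {"x": -7, "y": 0, "z": -6, "yaw": 0},
    {"x": -14, "y": 0, "z": -14, "yaw": 0},
    {"x": -21, "y": -1, "z": -22, "yaw": 0},
    {"x": -27, "y": -1, "z": -30, "yaw": 0},
    {"x": -32, "y": -1, "z": -39, "yaw": 0},
    {"x": -37, "y": -1, "z": -48, "yaw": 0},
    {"x": -41, "y": -1, "z": -57, "yaw": 0},
    {"x": -44, "y": -2, "z": -67, "yaw": 0},
    {"x": -46, "y": -2, "z": -77, "yaw": 0},
    {"x": -48, "y": -2, "z": -87, "yaw": 0},
    {"x": -49, "y": -2, "z": -97, "yaw": 0},
    {"x": -49, "y": -2, "z": -101, "yaw": 0}
  ]
}}

```text
time: 38.7
ee_pos: [0.519, -0.0278, 0.0753]
tcp_rot: [179.4, 2.0, -176.7]
wrist_force: [-12.9, -4.1, 36.8]
opening: 0.0234
```

{"api": "servo_tool", "payload": {
  "steps": [
    {"x": 0, "y": 0, "z": -2, "yaw": 0},
    {"x": 0, "y": 0, "z": -2, "yaw": 0},
    {"x": 0, "y": 0, "z": -2, "yaw": 0}
  ]
}}

```text
time: 39.08
ee_pos: [0.519, -0.0279, 0.0756]
tcp_rot: [179.5, 2.1, -176.7]
wrist_force: [-10.2, -4.8, 26.2]
opening: 0.0231
```

{"api": "servo_tool", "payload": {
  "steps": [
    {"x": 0, "y": 0, "z": 1, "yaw": 0},
    {"x": 0, "y": 0, "z": 1, "yaw": 0},
    {"x": 0, "y": 0, "z": 1, "yaw": 0},
    {"x": 0, "y": 0, "z": 1, "yaw": 0},
    {"x": 0, "y": 0, "z": 40, "yaw": 0},
    {"x": 0, "y": 0, "z": 90, "yaw": 0},
    {"x": 0, "y": 20, "z": 140, "yaw": 0},
    {"x": -30, "y": 70, "z": 170, "yaw": 0},
    {"x": -60, "y": 125, "z": 170, "yaw": 0},
    {"x": -90, "y": 180, "z": 170, "yaw": 0},
    {"x": -120, "y": 235, "z": 170, "yaw": 0},
    {"x": -150, "y": 290, "z": 170, "yaw": 0}
  ],
  "grip": 55
}}

```text
time: 40.58
ee_pos: [0.3694, 0.2607, 0.2455]
tcp_rot: [179.4, 2.1, -176.8]
wrist_force: [1.1, -0.1, -0.1]
opening: 0.0551
```

{"api": "servo_tool", "payload": {
  "steps": [
    {"x": -50, "y": 50, "z": 0, "yaw": 0},
    {"x": -100, "y": 100, "z": 0, "yaw": 0},
    {"x": -150, "y": 130, "z": 0, "yaw": 0},
    {"x": -150, "y": 150, "z": 0, "yaw": 0},
    {"x": -150, "y": 150, "z": 0, "yaw": 0},
    {"x": -150, "y": 150, "z": 0, "yaw": 0}
  ]
}}

```text
time: 41.32
ee_pos: [0.2195, 0.4103, 0.2453]
tcp_rot: [179.5, 2.1, -176.7]
wrist_force: [-0.2, -0.3, 0.1]
opening: 0.0552
```

```bash
python3 - <<'E'
from m import *
for n in("top","side"):
    im,d=camera(n); cv2.imwrite(f"pics/{n}11.png",im[:,:,::-1]); np.savez(f"{n}11.npz",im=im,d=d)
white=lambda i:(i.min(2)>75)&(i.max(2)-i.min(2)<45)
any_=lambda i:i.max(2)>-1
comps("top",.045,.085,white,"11",box=(.4,.64,-.28,-.17)); comps("top",.045,.085,white,"11",box=(.4,.5,.15,.25))
comps("side",.045,.085,white,"11",box=(.4,.64,-.28,-.17)); comps("side",.045,.085,white,"11",box=(.4,.5,.15,.25))
for n in("top","side"):
  for f in("0","11"):
    C=cloud(n,np.load(f"{n}{f}.npz")["d"])
    for nm,a,b in(("tab",.508,.53),("plate",.56,.64)):
        k=(C[...,0]>a)&(C[...,0]<b)&(abs(C[...,1]+.026)<(.008 if nm=="tab" else .05))&(C[...,2]>.055)
        X=C[k]
        if nm=="plate":
            p=np.linalg.lstsq(np.c_[X[:,:2],np.ones(len(X))],X[:,2],rcond=None)[0]; print(n,f,nm,k.sum(),"slope x",p[0].round(4))
        else: print(n,f,nm,k.sum(),"z",np.median(X[:,2]).round(4))
print(get_obs()["wrist_force"])
E
```

```text
top px [407. 187.] 93 z0.0630 rect [ 576.7 -225.4] [24.1 24.8] a44.0 circ [ 576.7 -225.2] r13.7 cen [ 576.3 -225.1]
top px [405. 232.] 404 z0.0537 rect [ 465.9 -217.2] [53.7 53.8] a88.2 circ [ 465.9 -217.8] r27.7 cen [ 465.8 -217.9]
top px [231. 239.] 102 z0.0734 rect [453.3 203.4] [26.3 23.9] a0.8 circ [453.3 203.4] r13.5 cen [453.2 203.4]
side px [335. 161.] 69 z0.0625 rect [ 577.4 -214.1] [26.  43.4] a10.6 circ [ 575.1 -215.1] r22.5 cen [ 576.8 -214.8]
side px [372. 170.] 203 z0.0536 rect [ 465.9 -206.8] [54.1 70.6] a7.9 circ [ 465.1 -207.5] r36.0 cen [ 466.7 -208. ]
side px [354. 262.] 172 z0.0749 rect [455.1 212.7] [41.6 30.5] a80.3 circ [453.4 213.2] r21.2 cen [454.2 212.9]
top 0 tab 53 z 0.0775
top 0 plate 1305 slope x -0.0301
top 11 tab 53 z 0.0742
top 11 plate 1310 slope x -0.0035
side 0 tab 30 z 0.0789
side 0 plate 668 slope x -0.0275
side 11 tab 28 z 0.0752
side 11 plate 669 slope x 0.0012
[ 0.09850307 -0.390749   -0.19503894]
```

View pics/top11.png

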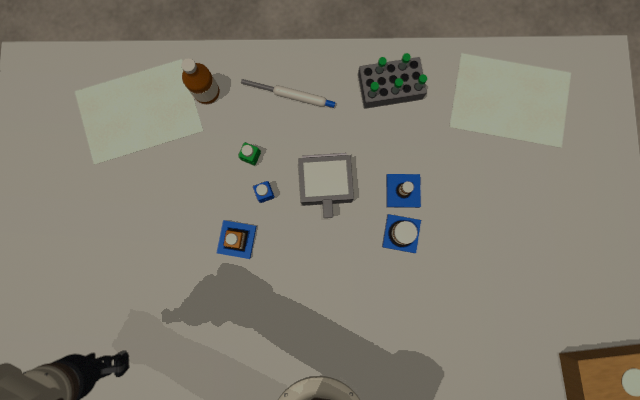

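View pics/side11.png

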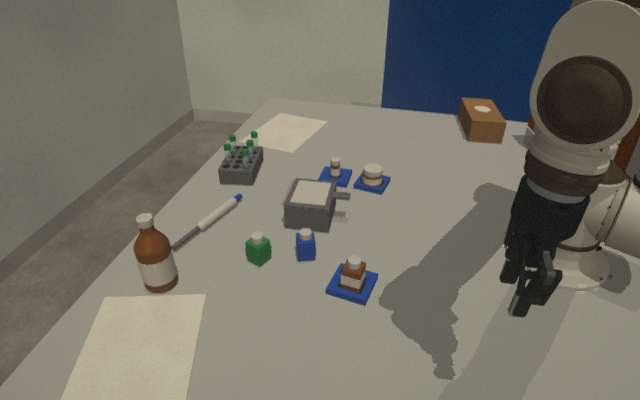

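The top view shows all three containers centred in their recesses: offsets are within about 2 mm, and the tops stand at 63, 54 and 73 mm. The lid is shut, with a slope of 0.00 rad against 0.03 at the start. The arm is clear of everything.

```bash
python3 -c "
from workcell import *
print(job_done())"
```

```text
the job is handed in; nothing more can be done
None
```

The bench is cleared and the job was handed in at about 41 s; `job_done` reported no verdict. The jar, vial and amber bottle stand in their matching holders. The white block stands flat in the case with the lid shut, and the blue and green look-alike bottles were not touched.

**Last checks:**
- **Containers:** seen from above, each is within about 2 mm of its recess centre. The tops stand at 54 mm (jar), 63 mm (vial) and 73 mm (bottle), against 54, 64 and 74 mm expected.
- **Lid:** its slope measures 0.00 rad, against 0.03 rad at the start. The tab top is at about 74–75 mm, which is the shut height.
- **Block:** it was standing flat on the case floor when I last saw it, before the lid closed over it.
- **Gripper:** it is open and well clear of everything.

**Disagreements and limits:**
- The side view put the container caps about 10 mm off in y. I read that as the visible cap sides pulling the centre, and trusted the top view.
- The gripper drifted to about 2° of tilt during the job, with no visible effect.
- Pressing the lid shut briefly took about 37 N upward at the wrist (about 39 N in total), under the 120 N wrist limit. It came through the fingers, not the gripper's body, so the 40 N limit should not apply.

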